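# Tip used specimen pots into the waste tub

## Robot

A 6-joint arm with a two-finger parallel gripper is mounted at the origin on the work surface. World frame = base frame: x ahead of the robot, y to its left, z up, the work surface at z = 0. Lengths are in mm, angles in degrees, forces in N, time in s.
With the tool pointing down it reaches from about 300 to 850 mm from the base axis. Payload 4.2 kg.
Tool frame: the origin (TCP) lies between the finger pads; the fingertips stand 11 mm ahead of it and the grasp point (between the pads) lies 8 mm behind it (env.tips_ahead is the distance from the TCP to the fingertips, in mm); z points along the fingers, y is the line along which they close (so a half turn about z gives the same grasp; the last joint's range is limited). The gripper opens to 91 mm and grips with 3 to 60 N. Pads are 32 mm wide; open, the fingers measure 118 mm over their backs; the gripper's body (76 mm by 178 mm) begins 60 mm behind the grasp point.
Start: joints at [73.969, 18.312, 89.639, -0, 72.044, -1.146], TCP at [147.711, 555.719, 224.976] pointing down, gripper open.
Joint ranges: [-177.97, 177.97], [-48.28, 115.42], [12.27, 149.76], [-77.06, 257.06], [2.81, 150.46], [-146.56, 146.56]. Speed limits (degrees/s): [147.25, 147.25, 180, 180, 180, 180].

## Interface

Orientations are given as [roll, pitch, yaw] about the fixed x, y, z axes, in that order (R = Rz(yaw) Ry(pitch) Rx(roll)).
In Python, from workcell import env, cams gives the robot as it stands.
- The arm moves only by the tool step_arm, never from a script. Its arguments are lists of equal length, an entry for each row: "linear": the shift along the tool's x, y, z in units of 30 cm (1.0 is 30 cm), a list of three; "turn": the turn about the tool's z in units of 360 degrees (1.0 is 360 degrees). In form: {"linear": [[tx, ty, tz], ...], "turn": [turn, ...]}. A call has 1 to 20 rows; each row is the pose to reach, as a shift and turn from the pose commanded when the call began, along the tool's axes at that moment, turning the shorter way round; what a row does not reach only later rows make up. A row lasts 1/8 s, in which the tool goes at most 62.5 mm and 10.7 degrees, less where a joint would pass 70% of its speed; a pose out of reach is approached as far as the arm can. A call with a number of a shift or a turn outside -1 to 1 is refused whole. A call with a gripper value outside its range is refused whole. "fingers" is the closure, from -1 (fully open) to 1 (shut), so that 0 is half open, set as the call begins (left out, the last holds). The fingers move at their own pace and stop on an object; "force" is the grip in N (left out, the last holds). Time passes only in rows, so rows that repeat a pose let the fingers close. It gives the time, the measured TCP pose, the force, the opening and the grip force at its end, in the units of the state.
- env.state(): the state, without advancing time (a new reading comes with each control period).
- cams.grab_frame(name): name is "scene" or "top" or "wrist"; returns a dict with "color" (420x560x3 uint8, blue, green, red), "fx", "fy", "cx", "cy" (pixels), "dist" ([k1, k2, p1, p2, k3] as OpenCV has them; the pictures are not rectified), "extrinsics" (4x4, takes a point from camera to world coordinates); the wrist camera has in their place "tool_from_camera" (4x4, takes a point from camera to tool coordinates, whose origin is the TCP and whose axes are the flange's). Camera axes: x right, y down, z forward; pixel columns grow to the right and rows downward; lengths in mm; the calibration is good to about 2 mm. A picture is of the moment at which its call begins: read the wrist's pose just before it. There is no depth.
- env.job_done(): hands the job in; it is judged then, once.
The state is a dict: "time_s": time; "qpos": joint angles; "qvel": joint speeds; "effort": joint torques, N m; "ee_pos": TCP position; "ee_rot": TCP orientation; "force": force on the tool from outside, world axes, zero at the start; "torque": the same for the moment, N m; "gripper_width": finger opening in mm; "gripper_force": force on a finger pad.
Only numpy, scipy, OpenCV 4.12 (cv2) and the standard library are available. Lean on these libraries where they do the work, as an engineer would, in place of code of your own. Each camera call takes 0.05 s, during which the arm holds its last target. There are 200 camera calls.

## Task

Pick up the white scoop tray with the black handle, carry it with both used specimen pots in it to the yellow waste tub and tip it so that the pots slide off its open edge into the tub; the blue tub is for washing, not for waste. Then set the empty tray back down flat on the bench and let go of it. Leave the yellow tub standing where it is.

Things in the scene. Friction and masses are not known exactly. Their poses are not given: they have to be found in the camera images.
- tray: White scoop tray, 110 (x) by 120 mm (y), 160 g, z up. Origin: centre of its underside. Floor 4 mm; walls 26 mm high at back (+x) and sides; front (-x) edge open, no lip, its top at x -55, z 4 mm, at first roughly facing the robot. Handle: black rigid upright plate at x +49, y 0 mm, 12 mm thick (x), 60 mm wide (y), top at z 90 mm; grasp from above, fingers closing along x.
- pot_a: Closed specimen pot with a red lid, 34 mm diameter, 27 mm high, 25 g, standing loose in the tray. Origin: centre of its underside; z along its axis, to the lid. It stays put while the tray is level and slides down it once tilted steeply (45 degrees is ample).
- pot_b: The same pot with a green lid, standing loose beside the first one in the tray.
- waste_tub: Yellow round open tub, loose, 500 g, rim 184 mm across, foot 160 mm, 85 mm high, walls 4 mm, floor 5 mm. Origin: centre of its underside; z up. Stands to the left or right of the tray. Bystanders: a blue tub of the same shape on the opposite side; a blue slide box (48 mm high) and a brown bottle (85 mm high) beyond the tray.
Not all that is in view belongs to the job. There is more than one size of the tray; the job needs the middle-sized. What is shaped like the pot_a but grey is not meant.

How it is judged:
By the outcome, as a careful person would: the job done as asked, in the order asked, and still so for the second after the job is handed in, with the robot touching nothing.
It also fails if it takes over 61 s, if anything falls off the work surface, if the arm or the gripper's body presses on something with over 40 N, if the wrist force passes 120 N, or if a joint passes its speed limit or range.

## Working session

There is one attempt and no reset: what is moved stays moved. The work goes in short steps, Python scripts to look and compute and a tool call to move; the robot and the scene stay as the last step left them, time stands still between calls to the robot, and variables do not carry over. Pictures are saved under pics/ and viewed, at most 11 in all, crops included, and the job is handed in when it is done.

Besides the shell and the picture viewer there is one more tool, called after "Call:" by a JSON object that holds its "fn" and its "kwargs". step_arm: Moves the arm, as the interface text tells. Its arguments: {"type":"object","properties":{"linear":{"type":"array"},"turn":{"type":"array"},"fingers":{"type":"number"},"force":{"type":"number"}},"required":["linear","turn"]}

```bash
ls; mkdir -p pics
cat > h.py <<'E'
import numpy as np,cv2
from workcell import env,cams
def ray(f,uv,T=None):
    K=np.array([[f['fx'],0,f['cx']],[0,f['fy'],f['cy']],[0,0,1.]])
    p=cv2.undistortPoints(np.array(uv,float).reshape(-1,1,2),K,np.array(f['dist'],float))[:,0]
    T=np.array(f['extrinsics'] if T is None else T)
    return T[:3,3],np.c_[p,np.ones(len(p))]@T[:3,:3].T
def onz(f,uv,z,T=None):
    o,d=ray(f,uv,T); return o+d*((z-o[2])/d[:,2])[:,None]
E
python3 - <<'E'
from h import *
for n in("top","scene"):
    f=cams.grab_frame(n);cv2.imwrite(f"pics/{n}.png",f['color']);print(n,np.round(np.array(f['extrinsics']),2).tolist())
print(env.state())
E
```

```text
pics
top [[-0.0, -0.98, 0.18, 341.7], [-1.0, 0.01, 0.03, -23.08], [-0.03, -0.18, -0.98, 1047.8], [0.0, 0.0, 0.0, 1.0]]
scene [[-0.82, 0.42, -0.39, 816.88], [0.58, 0.61, -0.54, 421.13], [0.01, -0.67, -0.74, 651.12], [0.0, 0.0, 0.0, 1.0]]
{'time_s': 0.1, 'qpos': array([ 7.39673681e+01,  1.83481452e+01,  8.96999489e+01, -3.00306071e-04,
        7.20447839e+01, -1.14648447e+00]), 'qvel': array([-0.04512052, -0.12919894, -0.14560632, -0.10538003, -0.01896422,
       -0.10106563]), 'effort': array([ 9.28469526e-04, -4.13331342e+01, -2.32509685e+01,  7.30613549e-02,
        4.22329945e-02, -5.97899952e-05]), 'ee_pos': array([147.60083662, 555.27396115, 224.19906318]), 'ee_rot': array([-1.79907135e+02, -1.57288489e-03,  1.65113944e+02]), 'force': array([-0.30654728,  0.24561819,  0.33449842]), 'torque': array([-0.05284105, -0.03527961, -0.01189688]), 'gripper_force': 0.0, 'gripper_width': 91.08162705597708}
```

View pics/top.png

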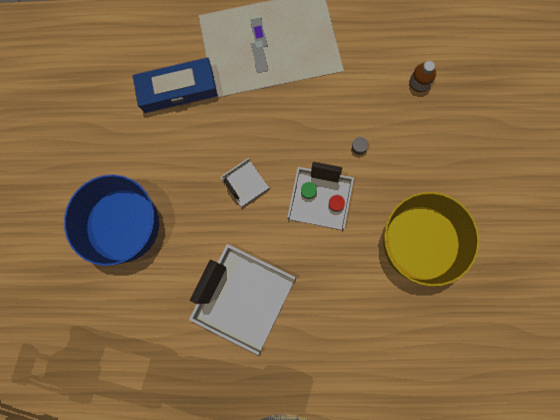

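View pics/scene.png

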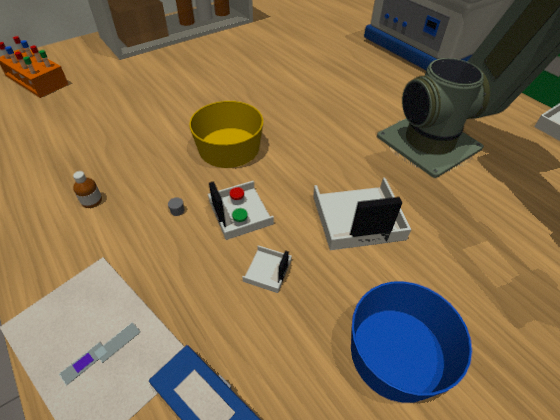

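Run:
```python
from h import *
f=cams.grab_frame("top");im=f['color'];hsv=cv2.cvtColor(im,cv2.COLOR_BGR2HSV)
def big(m):
    c=max(cv2.findContours(m,0,cv2.CHAIN_APPROX_NONE)[0],key=cv2.contourArea);return c[:,0]
y=big(cv2.morphologyEx(cv2.inRange(hsv,(22,150,40),(35,255,255)),cv2.MORPH_CLOSE,np.ones((7,7))))
y=cv2.convexHull(y)[:,0];p=onz(f,y,85)[:,:2].astype(np.float32)
print("tub rim",cv2.minEnclosingCircle(p),cv2.fitEllipse(p))
x0,y0=275,150;roi=np.zeros(im.shape[:2],np.uint8);roi[150:245,275:370]=255
w=big(cv2.inRange(hsv,(0,0,95),(180,70,255))&roi);k=big(cv2.inRange(hsv,(0,0,0),(180,255,48))&roi)
for n,c,z in(("white",w,26),("black",k,90)):
    h=cv2.convexHull(c);a=cv2.approxPolyDP(h,3,True)[:,0]
    print(n,a.tolist(),np.round(onz(f,a,z)[:,:2]).tolist(),"z4",np.round(onz(f,a,4)[:,:2]).tolist())
for n,lo,hi in(("red",(0,150,80),(8,255,255)),("green",(50,120,50),(85,255,255))):
    c=big(cv2.inRange(hsv,lo,hi)&roi);print(n,onz(f,[c.mean(0)],31))
g=cams.grab_frame("scene");
a=cv2.resize(im[150:245,275:370],None,fx=6,fy=6,interpolation=2);b=cv2.resize(g['color'][170:245,195:285],None,fx=6,fy=6)[:450]
o=np.zeros((570,800,3),np.uint8);o[:,:400]=cv2.resize(a,(400,570)) ;o[:450,400:]=cv2.resize(b,(400,450));cv2.imwrite("pics/c.png",o)
```

```text
tub rim ((457.08294677734375, -283.7098693847656), 92.58999633789062) ((456.7138366699219, -284.5345458984375), (181.94630432128906, 184.06954956054688), 27.702463150024414)
white [[298, 167], [353, 177], [344, 228], [289, 219]] [[617.0, -30.0], [594.0, -145.0], [486.0, -123.0], [506.0, -10.0]] z4 [[623.0, -30.0], [599.0, -147.0], [489.0, -125.0], [510.0, -10.0]]
black [[313, 163], [339, 167], [338, 180], [311, 176]] [[607.0, -59.0], [599.0, -110.0], [572.0, -108.0], [581.0, -55.0]] z4 [[631.0, -62.0], [622.0, -118.0], [593.0, -115.0], [603.0, -58.0]]
red [[ 538.29161105 -107.8734879    31.        ]]
green [[566.40864548 -50.5076525   31.        ]]
```

View pics/c.png

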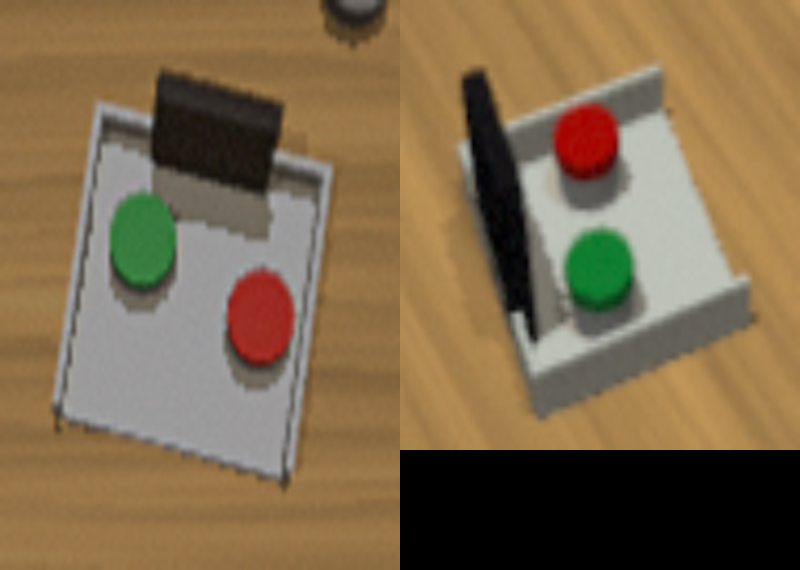

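```bash
cat >> h.py <<'E'
from scipy.spatial.transform import Rotation as Ro
def go(x,y,z,yaw=None):
    s=env.state();R=Ro.from_euler('xyz',s['ee_rot'],degrees=True)
    d=R.inv().apply(np.array([x,y,z])-s['ee_pos'])/300
    t=0 if yaw is None else -((yaw-s['ee_rot'][2]+180)%360-180)/360
    print(round(s['time_s'],2),np.round(s['ee_pos'],1),np.round(s['ee_rot'],1),"linear",np.round(d,4),"turn",round(t,4))
E
python3 -c "
from h import *
go(598,-85,160,169.2)"
```

```text
0.2 [147.6 555.4 224.4] [-179.9   -0.   165.1] linear [-1.9992 -1.6774  0.2165] turn -0.0113
```

Call:
{"fn": "step_arm", "kwargs": {"linear": [[-1,-0.84,0],[-1,-0.84,0],[-1,-0.84,0],[-1,-0.84,0],[-1,-0.84,0],[-1,-0.84,0],[-1,-0.84,0],[-1,-0.84,0],[-1,-0.84,0]], "turn": [0,0,0,0,0,0,0,0,0], "fingers": -1}}

```text
time_s: 1.32
ee_pos: [372.5, 235.7, 224.9]
ee_rot: [180.0, -0.0, 165.1]
force: [-0.2, 0.6, -0.1]
gripper_width: 91.2
gripper_force: 0.0
```

Call:
{"fn": "step_arm", "kwargs": {"linear": [[-1,-0.84,0.2],[-1,-0.84,0.2],[-1,-0.84,0.2],[-1,-0.84,0.2],[-1,-0.84,0.2],[-1,-0.84,0.2],[-1,-0.84,0.2],[-1,-0.84,0.2],[-1,-0.84,0.2],[-1,-0.84,0.2]], "turn": [-0.0113,-0.0113,-0.0113,-0.0113,-0.0113,-0.0113,-0.0113,-0.0113,-0.0113,-0.0113]}}

```text
time_s: 2.58
ee_pos: [597.5, -83.8, 165.6]
ee_rot: [180.0, 0.0, 169.3]
force: [0.6, -0.4, -0.0]
gripper_width: 91.0
gripper_force: 0.0
```

Run:
```python
from h import *
go(598,-85,46,169.2)
s=env.state();f=cams.grab_frame("wrist")
T=np.eye(4);T[:3,:3]=Ro.from_euler('xyz',s['ee_rot'],degrees=True).as_matrix();T[:3,3]=s['ee_pos'];T=T@np.array(f['tool_from_camera'])
np.save('T.npy',T);cv2.imwrite('pics/w.png',f['color'])
# predicted px of handle top corners
K=np.array([[f['fx'],0,f['cx']],[0,f['fy'],f['cy']],[0,0,1.]])
R=Ro.from_euler('z',-10.8,degrees=True).as_matrix()
P=np.array([598,-85,90])+np.array([[6,30,0],[6,-30,0],[-6,-30,0],[-6,30,0]])@R.T
Q=(P-T[:3,3])@T[:3,:3];print(cv2.projectPoints(Q,np.zeros(3),np.zeros(3),K,np.array(f['dist'],float))[0][:,0].round())
```

```text
2.58 [597.5 -83.8 165.6] [180.    0.  169.3] linear [-0.0022 -0.0039  0.3986] turn 0.0003
[[321. 235.]
 [245. 235.]
 [244. 220.]
 [321. 220.]]
```

View pics/w.png

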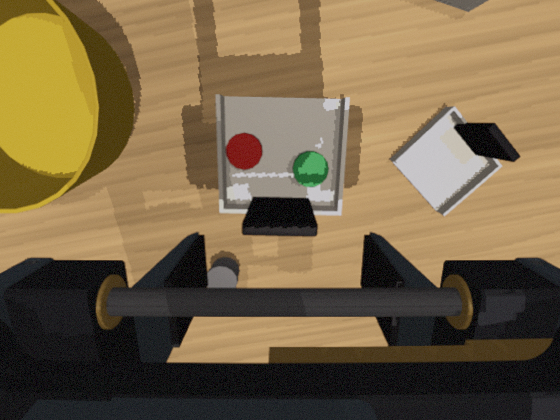

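Call:
{"fn": "step_arm", "kwargs": {"linear": [[-0.004,-0.012,0.1],[-0.004,-0.012,0.2],[-0.004,-0.012,0.3],[-0.004,-0.012,0.36],[-0.004,-0.012,0.398],[-0.004,-0.012,0.398],[-0.004,-0.012,0.398]], "turn": [0,0,0,0,0,0,0]}}

```text
time_s: 3.5
ee_pos: [599.3, -89.2, 46.5]
ee_rot: [180.0, 0.1, 169.2]
force: [0.7, -0.6, -0.0]
gripper_width: 91.6
gripper_force: 0.0
```

Call:
{"fn": "step_arm", "kwargs": {"linear": [[0,0,0],[0,0,0],[0,0,0],[0,0,0],[0,0,0],[0,0,0],[0,0,0],[0,0,0]], "turn": [0,0,0,0,0,0,0,0], "fingers": 1, "force": 50}}

```text
time_s: 4.5
ee_pos: [598.9, -89.1, 45.8]
ee_rot: [180.0, 0.0, 169.2]
force: [0.4, 0.7, 3.2]
gripper_width: 59.8
gripper_force: 50.0
```

Call:
{"fn": "step_arm", "kwargs": {"linear": [[0,0,-0.02],[0,0,-0.05],[0,0,-0.08],[0,0,-0.1],[0,0,-0.1],[0,0,-0.1]], "turn": [0,0,0,0,0,0]}}

```text
time_s: 5.25
ee_pos: [598.4, -89.2, 75.4]
ee_rot: [180.0, -0.0, 169.2]
force: [-0.0, 0.2, -2.4]
gripper_width: 59.5
gripper_force: 50.0
```

Run:
```python
from h import *
go(550,-300,250)
a=cams.grab_frame("scene")['color'][120:300,130:330];b=cams.grab_frame("wrist")['color'][80:300,120:420]
o=np.hstack([cv2.resize(a,(400,360)),cv2.resize(b,(400,360))]);cv2.imwrite('pics/g.png',o)
```

```text
5.25 [598.4 -89.2  75.4] [180.   -0.  169.2] linear [ 0.0268 -0.7204 -0.5821] turn 0
```

View pics/g.png

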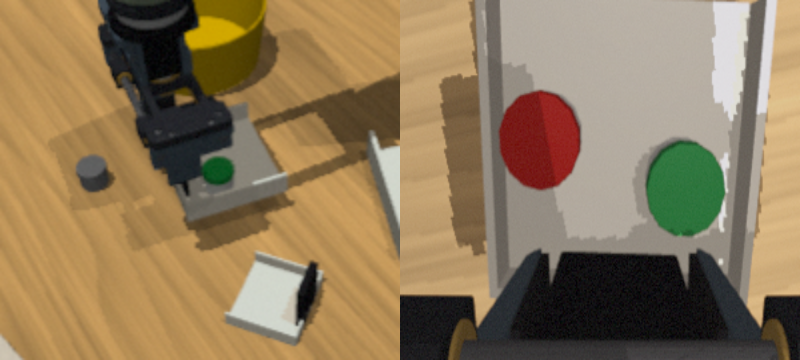

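Call:
{"fn": "step_arm", "kwargs": {"linear": [[0,0,-0.02],[0,0,-0.05],[0,0,-0.1],[0,0,-0.16],[0,0,-0.22],[0,0,-0.28],[0,0,-0.34],[0,0,-0.385],[0,0,-0.415],[0,0,-0.43],[0,0,-0.433],[0,0,-0.433]], "turn": [0,0,0,0,0,0,0,0,0,0,0,0]}}

```text
time_s: 6.85
ee_pos: [598.3, -89.2, 204.9]
ee_rot: [180.0, -0.1, 169.2]
force: [-0.1, 0.9, -3.4]
gripper_width: 60.2
gripper_force: 50.0
```

Call:
{"fn": "step_arm", "kwargs": {"linear": [[0.003,-0.01,0],[0.008,-0.03,0],[0.015,-0.065,0],[0.024,-0.11,0],[0.035,-0.16,0],[0.046,-0.21,0],[0.057,-0.26,0],[0.068,-0.31,0],[0.079,-0.36,0],[0.09,-0.41,0],[0.101,-0.46,0],[0.112,-0.51,0],[0.123,-0.56,0],[0.134,-0.61,0],[0.144,-0.655,0],[0.151,-0.69,0],[0.155,-0.712,0],[0.157,-0.723,0],[0.157,-0.725,0],[0.157,-0.725,0]], "turn": [0,0,0,0,0,0,0,0,0,0,0,0,0,0,0,0,0,0,0,0]}}

```text
time_s: 9.35
ee_pos: [511.7, -293.8, 205.4]
ee_rot: [180.0, 0.0, 169.2]
force: [-0.3, -0.1, -2.9]
gripper_width: 59.5
gripper_force: 50.0
```

Run:
```python
from h import *
go(511,-294,205)
a=cams.grab_frame("top")['color'][130:310,330:530];b=cams.grab_frame("wrist")['color'][40:300,100:460]
o=np.hstack([cv2.resize(a,(400,360)),cv2.resize(b,(400,360))]);cv2.imwrite('pics/t.png',o)
```

```text
9.35 [ 511.7 -293.8  205.4] [180.    0.  169.2] linear [ 0.0021 -0.0011  0.0015] turn 0
```

View pics/t.png

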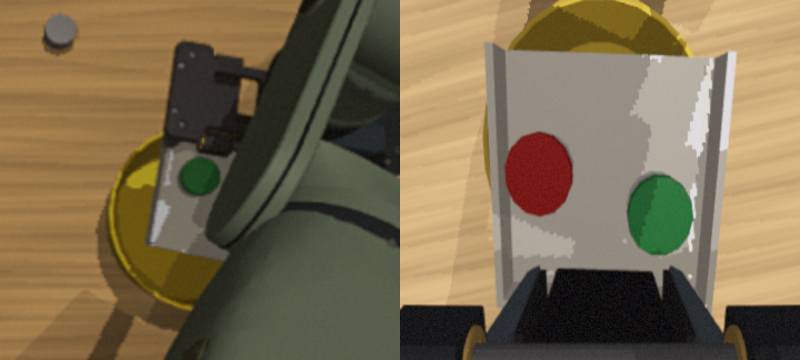

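Call:
{"fn": "step_arm", "kwargs": {"linear": [[0,0,0],[0,0,0],[0,0,0]], "turn": [0,0,0], "force": 8}}

```text
time_s: 9.82
ee_pos: [511.6, -294.0, 205.4]
ee_rot: [180.0, 0.0, 169.2]
force: [1.0, -0.5, -2.9]
gripper_width: 60.1
gripper_force: 8.0
```

Call:
{"fn": "step_arm", "kwargs": {"linear": [[0,0,0],[0,0,0],[0,0,0],[0,0,0]], "turn": [0,0,0,0], "force": 4}}

```text
time_s: 10.32
ee_pos: [511.5, -294.1, 205.4]
ee_rot: [180.0, -0.0, 169.2]
force: [-1.2, -0.6, -2.2]
gripper_width: 60.0
gripper_force: 4.0
```

Run:
```python
from h import *
print(env.state()['force'],env.state()['torque'])
a=cams.grab_frame("scene")['color'][60:200,130:330];b=cams.grab_frame("wrist")['color'][0:300,100:460]
o=np.hstack([cv2.resize(a,(400,360)),cv2.resize(b,(400,360))]);cv2.imwrite('pics/t2.png',o)
```

```text
[-1.20995639 -0.60156623 -2.22933846] [ 0.00111889 -0.09363404 -0.05604816]
```

View pics/t2.png

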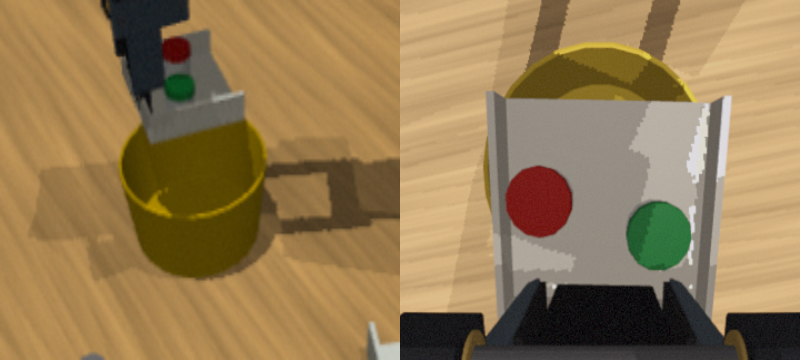

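Call:
{"fn": "step_arm", "kwargs": {"linear": [[0,0,0],[0,0,0],[0,0,0],[0,0,0],[0,0,0],[0,0,0]], "turn": [0,0,0,0,0,0], "force": 3}}

```text
time_s: 11.18
ee_pos: [511.5, -294.0, 205.4]
ee_rot: [180.0, 0.0, 169.2]
force: [-0.4, -0.0, -2.5]
gripper_width: 60.0
gripper_force: 3.0
```

```bash
cat >> h.py <<'E'
def look():
    hsv=cv2.cvtColor(cams.grab_frame("wrist")['color'],cv2.COLOR_BGR2HSV)
    for n,lo,hi in(("red",(0,150,60),(8,255,255)),("green",(45,120,40),(85,255,255))):
        m=cv2.inRange(hsv,lo,hi);v=np.argwhere(m);print(n,len(v),v.mean(0).round() if len(v) else None)
    m=cv2.inRange(hsv,(0,0,90),(180,60,255))[:230,255:330];r=np.flatnonzero(m.mean(1)>180);print("front row",r.min() if len(r) else None)
E
python3 -c "
from h import *
look();s=env.state();print(s['force'],s['torque'],s['gripper_width'])"
```

```text
red 1892 [188. 230.]
green 2071 [212. 327.]
front row 127
[ 0.43990427  0.14924203 -2.51901704] [-0.01503232 -0.05053207  0.02072719] 60.09781090083499
```

Call:
{"fn": "step_arm", "kwargs": {"linear": [[0,0,0],[0,0,0],[0,0,0],[0,0,0],[0,0,0],[0,0,0],[0,0,0],[0,0,0]], "turn": [0,0,0,0,0,0,0,0]}}

```text
time_s: 12.22
ee_pos: [511.5, -294.1, 205.4]
ee_rot: [180.0, 0.0, 169.2]
force: [0.4, 0.9, -2.8]
gripper_width: 59.5
gripper_force: 3.0
```

Run:
```python
from h import *
look()
a=cams.grab_frame("scene")['color'][60:200,130:330];b=cams.grab_frame("wrist")['color'][0:300,100:460]
o=np.hstack([cv2.resize(a,(400,360)),cv2.resize(b,(400,360))]);cv2.imwrite('pics/t3.png',o)
```

```text
red 1876 [188. 230.]
green 2066 [212. 327.]
front row 127
```

View pics/t3.png

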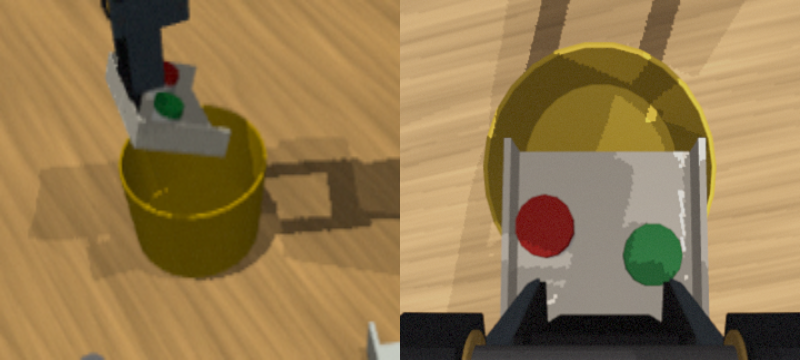

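Call:
{"fn": "step_arm", "kwargs": {"linear": [[-0.03,0,0],[-0.06,0,0],[-0.08,0,0],[-0.08,0,0],[0,0,0],[-0.08,0,0],[0,0,0],[-0.08,0,0],[0,0,0],[-0.08,0,0],[0,0,0],[0,0,0],[0,0,0]], "turn": [0,0,0,0,0,0,0,0,0,0,0,0,0]}}

```text
time_s: 14.0
ee_pos: [512.0, -294.3, 205.8]
ee_rot: [-180.0, 0.1, 169.2]
force: [0.5, 0.1, -2.1]
gripper_width: 60.1
gripper_force: 3.0
```

```bash
python3 -c "
from h import *
look()"
```

```text
red 220 [125. 255.]
green 15 [111. 311.]
front row 144
```

Run:
```python
from h import *
a=cams.grab_frame("scene")['color'][60:200,130:330];b=cams.grab_frame("wrist")['color'][0:300,100:460]
o=np.hstack([cv2.resize(a,(400,360)),cv2.resize(b,(400,360))]);cv2.imwrite('pics/t4.png',o)
```

```text
(no output)
```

View pics/t4.png

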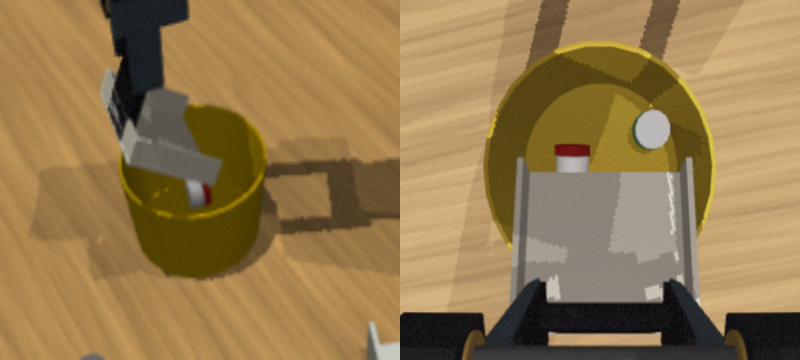

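Call:
{"fn": "step_arm", "kwargs": {"linear": [[0,0,0],[0,0,0],[0,0,-0.02],[0,0,-0.05],[0,0,-0.09],[0,0,-0.13],[0,0,-0.15],[0,0,-0.15]], "turn": [0,0,0,0,0,0,0,0], "force": 25}}

```text
time_s: 15.15
ee_pos: [511.7, -294.2, 251.1]
ee_rot: [-180.0, 0.1, 169.2]
force: [-0.0, 0.6, -2.1]
gripper_width: 59.8
gripper_force: 25.0
```

Call:
{"fn": "step_arm", "kwargs": {"linear": [[0,0.02,0],[0,0.06,0],[0,0.12,0],[0,0.19,0],[0,0.26,0],[0,0.33,0],[0,0.4,0],[0,0.47,0],[0,0.54,0],[0,0.61,0],[0.012,0.67,0],[0.012,0.71,0],[0.012,0.724,0],[0.012,0.724,0]], "turn": [0,0,0,0,0,0,0,0,0,0,0,0,0,0]}}

```text
time_s: 16.9
ee_pos: [548.8, -80.1, 250.4]
ee_rot: [-180.0, 0.0, 169.2]
force: [-0.1, -0.2, -2.4]
gripper_width: 59.8
gripper_force: 25.0
```

```bash
python3 -c "
from h import *
go(549,-80,125);look()"
```

```text
16.9 [548.8 -80.1 250.4] [-180.     0.   169.2] linear [-0.0005  0.0006  0.4181] turn 0
red 229 [129.  77.]
green 2 [127. 146.]
front row 144
```

Call:
{"fn": "step_arm", "kwargs": {"linear": [[0,0,0.03],[0,0,0.08],[0,0,0.15],[0,0,0.22],[0,0,0.29],[0,0,0.35],[0,0,0.39],[0,0,0.415],[0,0,0.42],[0,0,0.42]], "turn": [0,0,0,0,0,0,0,0,0,0]}}

```text
time_s: 18.2
ee_pos: [549.1, -80.1, 124.9]
ee_rot: [180.0, 0.1, 169.2]
force: [-0.3, -0.2, -1.7]
gripper_width: 59.6
gripper_force: 25.0
```

Call:
{"fn": "step_arm", "kwargs": {"linear": [[0,0,0],[0,0,0.02],[0,0,0.04],[-0.01,0,0.06],[-0.025,0,0.08],[-0.045,0,0.1],[-0.065,0,0.12],[-0.085,0,0.14],[-0.105,0,0.16],[-0.125,0,0.18],[-0.14,0,0.2],[-0.15,0,0.215],[-0.155,0,0.225],[-0.155,0,0.225]], "turn": [0,0,0,0,0,0,0,0,0,0,0,0,0,0], "force": 4}}

```text
time_s: 19.95
ee_pos: [595.3, -88.9, 57.4]
ee_rot: [180.0, 0.1, 169.2]
force: [0.1, -1.1, 2.6]
gripper_width: 60.4
gripper_force: 4.0
```

```bash
python3 -c "
from h import *
go(598,-89,46);look();print(env.state()['force'])"
```

```text
19.95 [595.3 -88.9  57.4] [1.800e+02 1.000e-01 1.692e+02] linear [-0.0089  0.0015  0.038 ] turn 0
red 0 None
green 0 None
front row 68
[0.4814058  0.79028429 2.27397859]
```

Call:
{"fn": "step_arm", "kwargs": {"linear": [[-0.003,0,0.01],[-0.006,0,0.02],[-0.008,0,0.028],[-0.008,0,0.034],[-0.008,0,0.038],[-0.008,0,0.038]], "turn": [0,0,0,0,0,0]}}

```text
time_s: 20.75
ee_pos: [597.0, -89.3, 46.0]
ee_rot: [180.0, 0.0, 169.2]
force: [-0.3, -0.3, 5.0]
gripper_width: 59.7
gripper_force: 4.0
```

Run:
```python
from h import *
look();print(env.state()['force'],env.state()['ee_pos'])
a=cams.grab_frame("scene")['color'][160:260,150:310];b=cams.grab_frame("wrist")['color'][0:300,100:460]
o=np.hstack([cv2.resize(a,(400,360)),cv2.resize(b,(400,360))]);cv2.imwrite('pics/t5.png',o)
```

```text
red 0 None
green 0 None
front row 61
[ 0.05552708 -0.34018315  4.41063361] [597.04045333 -89.24446974  46.00168484]
```

View pics/t5.png

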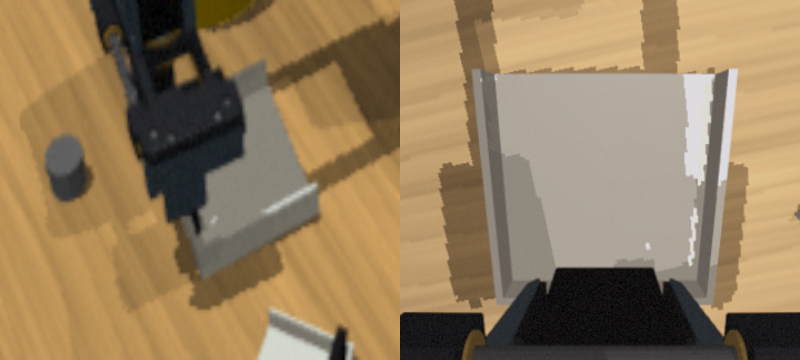

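Call:
{"fn": "step_arm", "kwargs": {"linear": [[0,0,0],[0,0,0],[0,0,0],[0,0,0],[0,0,0],[0,0,0]], "turn": [0,0,0,0,0,0], "fingers": -1}}

```text
time_s: 21.65
ee_pos: [596.8, -89.2, 45.5]
ee_rot: [180.0, 0.0, 169.2]
force: [-0.9, -0.0, -0.0]
gripper_width: 91.3
gripper_force: 0.0
```

```bash
python3 -c "
from h import *
look();print(env.state()['force'])"
```

```text
red 0 None
green 0 None
front row 62
[ 0.56005308  0.3196015  -0.00664539]
```

Call:
{"fn": "step_arm", "kwargs": {"linear": [[0,0,-0.05],[0,0,-0.12],[0,0,-0.22],[0,0,-0.34],[0,0,-0.46],[0,0,-0.56],[0,0,-0.6],[0,0,-0.6]], "turn": [0,0,0,0,0,0,0,0]}}

```text
time_s: 22.7
ee_pos: [596.9, -89.2, 226.3]
ee_rot: [180.0, 0.1, 169.2]
force: [-0.2, 0.3, 1.0]
gripper_width: 91.5
gripper_force: 0.0
```

Call:
{"fn": "step_arm", "kwargs": {"linear": [[0,0.1,0],[0,0.25,0],[0,0.4,0],[0,0.55,0],[0,0.7,0],[0,0.85,0],[0,0.95,0],[0,1,0],[0,1,0]], "turn": [0,0,0,0,0,0,0,0,0]}}

```text
time_s: 23.82
ee_pos: [652.7, 205.7, 224.2]
ee_rot: [-179.9, -0.1, 169.2]
force: [-0.2, -0.7, -0.2]
gripper_width: 91.0
gripper_force: 0.0
```

Run:
```python
from h import *
f=cams.grab_frame("top");hsv=cv2.cvtColor(f['color'],cv2.COLOR_BGR2HSV)
y=cv2.morphologyEx(cv2.inRange(hsv,(22,150,40),(35,255,255)),cv2.MORPH_CLOSE,np.ones((7,7)))
c=max(cv2.findContours(y,0,cv2.CHAIN_APPROX_NONE)[0],key=cv2.contourArea)
print("tub",cv2.minEnclosingCircle(onz(f,cv2.convexHull(c)[:,0],85)[:,:2].astype(np.float32)))
roi=np.zeros(y.shape,np.uint8);roi[150:245,275:370]=255
w=cv2.inRange(hsv,(0,0,95),(180,70,255))&roi
c=max(cv2.findContours(w,0,cv2.CHAIN_APPROX_NONE)[0],key=cv2.contourArea);a=cv2.approxPolyDP(cv2.convexHull(c),3,True)[:,0]
print(np.round(onz(f,a,26)[:,:2]).tolist(),env.state()['time_s'])
g=cams.grab_frame("scene")['color']
cv2.imwrite('pics/end.png',np.hstack([cv2.resize(f['color'][140:300,280:490],(400,305)),cv2.resize(g[90:245,160:290],(400,305))]))
```

```text
tub ((456.92724609375, -283.53668212890625), 92.93311309814453)
[[583.0, -144.0], [476.0, -125.0], [498.0, -8.0], [606.0, -30.0]] 23.875
```

View pics/end.png

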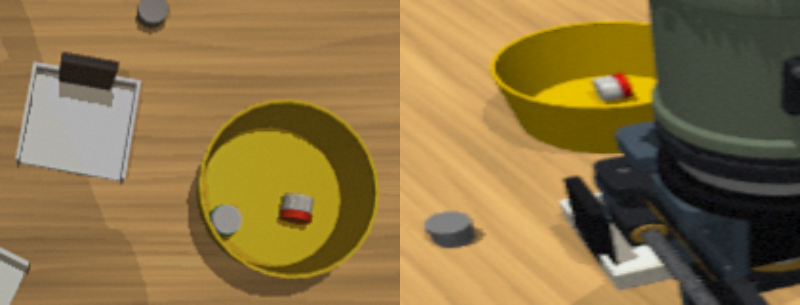

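The final picture shows the empty tray flat on the bench, with the handle at about (88,70). Both pots lie in the yellow tub, at about (226,220) and (297,208), and the tub has not moved.

```bash
python3 -c "
from workcell import env
print(env.job_done())"
```

```text
the job is handed in; nothing more can be done
None
```

The job is handed in: both pots are in the yellow tub, which has not moved, and the empty tray is flat on the bench and released at about 24 s; I gripped its handle across its 60 mm width, not along x as the notes say, because the tool cannot tilt.

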